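Fill the hardware crate, thread spool up on its ledge

TASK

A thread spool has been left in the divided crate that is meant for hardware jars only. Take it out and stand it upright in the middle of the narrow raised ledge, and stand the two jars from the table top upright in the crate, so that each of its four cells holds one jar. Set the glass jars down gently, never tip one over, leave the two jars already in the crate in their cells, and do not disturb the round of beeswax or the glue tin.

Things in the scene. Friction and masses are not known exactly. Their poses are not given: they have to be found in the camera images.
- crate: low wooden crate fixed to the table, one row of four square cells: 80 mm across the row (its x) by 305 mm along the row (its y). Walls and dividers 5 mm thick, 28 mm high from the table; floor 6 mm thick. Origin under its centre on the table
- crate_cell0 (a point): centre of the floor of cell 0 of the crate (cells are counted from the crate's +y end; 75 mm apart), 6 mm above the table; the cell is 70x70 mm inside and 22 mm deep. Axes as the crate's: x across the row, y along it
- crate_cell1 (a point): centre of the floor of cell 1 of the crate (cells are counted from the crate's +y end; 75 mm apart), 6 mm above the table; the cell is 70x70 mm inside and 22 mm deep. Axes as the crate's: x across the row, y along it
- crate_cell2 (a point): centre of the floor of cell 2 of the crate (cells are counted from the crate's +y end; 75 mm apart), 6 mm above the table; the cell is 70x70 mm inside and 22 mm deep. Axes as the crate's: x across the row, y along it
- crate_cell3 (a point): centre of the floor of cell 3 of the crate (cells are counted from the crate's +y end; 75 mm apart), 6 mm above the table; the cell is 70x70 mm inside and 22 mm deep. Axes as the crate's: x across the row, y along it
- ledge: fixed stand: wooden base plate 120x80x12 mm, two steel posts, and a wooden ledge 110 mm long (its x), 40 mm wide (its y), 14 mm thick, upper face 90 mm above the table. Origin under its centre on the table
- ledge_top (a point): middle of the ledge's upper face, 90 mm above the table; x along the ledge, y across it
- spool: wooden thread spool standing on end, flanges 50 mm in diameter, 55 mm tall, 0.1 kg, natural thread with a short stiff thread tail sticking out 25 mm on its +x side (it touches nothing); grasp it round the flanges. Stands in one of the four cells at the start. Origin at the centre of its underside, on its axis, z along the axis
- jar_a: screw-top glass jar of small brass posts with a wide steel lid: a cylinder 58 mm in diameter and 60 mm tall to grasp (about 66 mm to the lid's crown), 0.2 kg. Origin at the centre of its underside, z along its axis. All four jars are alike; this one stands on the table in front of the crate at the start
- jar_b: screw-top glass jar of small brass posts with a wide steel lid: a cylinder 58 mm in diameter and 60 mm tall to grasp (about 66 mm to the lid's crown), 0.2 kg. Origin at the centre of its underside, z along its axis. All four jars are alike; this one stands on the table in front of the crate at the start
- jar_c: screw-top glass jar of small brass posts with a wide steel lid: a cylinder 58 mm in diameter and 60 mm tall to grasp (about 66 mm to the lid's crown), 0.2 kg. Origin at the centre of its underside, z along its axis. All four jars are alike; this one is already in a cell of the crate
- jar_d: screw-top glass jar of small brass posts with a wide steel lid: a cylinder 58 mm in diameter and 60 mm tall to grasp (about 66 mm to the lid's crown), 0.2 kg. Origin at the centre of its underside, z along its axis. All four jars are alike; this one is already in a cell of the crate
- beeswax: round amber puck of beeswax, 55 mm in diameter, 20 mm thick, lying flat among the jars; bystander. Origin under its centre
- glue_tin: tin of cement with a black lid, 76 mm in diameter and 105 mm tall, at the back left; bystander. Origin under its centre
There are look-alikes about, which are no part of the job. Leave any red look-alike of the jar_b alone.

How it is judged:
By the outcome, as a careful person would: the job done as asked, in the order asked, and still so for the second after the job is handed in, with the robot touching nothing.
It also fails if it takes over 66 s, if anything falls off the work surface, if the arm or the gripper's body presses on something with over 40 N, if the wrist force passes 120 N, or if a joint passes its speed limit or range.

ROBOT

A 6-joint arm with a two-finger parallel gripper is mounted at the origin on the work surface; the furniture and walls round the work are solid. World frame = base frame: x ahead of the robot, y to its left, z up, the work surface at z = 0. Lengths are in m, angles in degrees, forces in N, time in s.
With the tool pointing down it reaches from about 0.25 to 0.725 m from the base axis. Payload 4 kg.
Tool frame: the origin (TCP) lies on the centre line of the jaws, within the pads' length; the fingertips stand tip_reach ahead of it and the grasp point (between the pads) lies 6 mm ahead of it (tip_reach is the distance from the TCP to the fingertips, in m); z points along the fingers, y is the line along which they close (so a half turn about z gives the same grasp; the last joint's range is limited). The gripper opens to 85 mm and grips with 20 to 120 N. Pads are 22 mm wide; open, the fingers measure 114 mm over their backs; the gripper's body (76 mm by 85 mm) begins 54 mm behind the grasp point. The pads swing forward as they close: fully open they stand 13 mm farther back than shut.
Start: joints at [75.115, 13.785, 0.286, 76.501, 0, 90], TCP at [0.128, 0.483, 0.256] pointing down, gripper open.
Joint ranges: [-155.79, 155.79], [-60.16, 107.12], [-62.33, 73.08], [-114, 123.19], [-81.49, 82.49], [-180, 180]. Speed limits (degrees/s): [159.86, 159.86, 180, 180, 180, 180].

INTERFACE

Orientations are given as a 3x3 rotation matrix whose columns are the frame's x, y, z axes.
In Python, from plant import get_obs, snapshot, sign_off, tip_reach gives the robot as it stands.
- The arm moves only by the tool step_arm, never from a script. Its argument "steps" is a list of rows, each a list of 3 entries, a list of its own where there are three numbers: the shift along the tool's x, y, z each as a share of 5 cm, from -1 to 1, then the turn about the tool's z as a share of 90 degrees, from -1 to 1, then the opening, from 0 (shut) to 1 (fully open). In form: [[[x, y, z], roll, hand], ...]. A call has 1 to 8 rows; each row shifts and turns the commanded pose from where the row before left it, along the tool's axes as they then stand; what a row does not reach is not made up. A row lasts 1/10 s, in which the tool goes at most 50 mm and 8.59 degrees, less where a joint would pass 70% of its speed; a pose out of reach is approached as far as the arm can. A call with a number of a shift or a turn outside -1 to 1 is refused whole. A call with a gripper value outside its range is refused whole. The fingers move at their own pace and stop on an object; "newtons" is the grip in N (left out, the last holds). Time passes only in rows, so rows that do not move let the fingers close. It gives the time, the measured TCP pose, the force, the opening and the grip force at its end, in the units of the state.
- get_obs(): the state, without advancing time (a new reading comes with each control period).
- snapshot(name): name is "scene" or "top"; returns a dict with "image" (400x640x3 uint8, red, green, blue), "intrinsics" (3x3 intrinsics, pixels), "rvec" (rotation vector, rad) and "tvec" (3), from world to camera coordinates, as OpenCV has them. Camera axes: x right, y down, z forward; pixel columns grow to the right and rows downward; lengths in m; the calibration is good to about 2 mm. A picture is of the moment at which its call begins. There is no depth.
- sign_off(): hands the job in; it is judged then, once.
The state is a dict: "t": time; "q": joint angles; "qd": joint speeds; "joint_efforts": joint torques, N m; "tcp_pos": TCP position; "eef_rot": TCP orientation; "contact_force": force on the tool from outside, world axes, zero at the start; "moment": the same for the moment, N m; "width": finger opening in m; "gripper_force": force on a finger pad.
Only numpy, scipy, OpenCV 4.12 (cv2) and the standard library are available. Lean on these libraries where they do the work, as an engineer would, in place of code of your own. Each camera call takes 0.05 s, during which the arm holds its last target. There are 200 camera calls.

## Working session

There is one attempt and no reset: what is moved stays moved. The work goes in short steps, Python scripts to look and compute and a tool call to move; the robot and the scene stay as the last step left them, time stands still between calls to the robot, and variables do not carry over. Pictures are saved under pics/ and viewed, at most 10 in all, crops included, and the job is handed in when it is done.

Besides the shell and the picture viewer there is one more tool, called after "Call:" as name(argument=value, ...) on one line, values as JSON. step_arm: Moves the arm, as the interface text tells. Shift numbers are shares of 5 cm and turn numbers shares of 90 degrees, none past 1 either way. Its arguments: {"type":"object","properties":{"steps":{"type":"array"},"newtons":{"type":"number"}},"required":["steps"]}

```bash
ls; mkdir -p pics; cat > h.py <<'E'
import numpy as np, cv2
from plant import *
def snap(n,save=None):
    s=snapshot(n); im=cv2.cvtColor(s["image"],cv2.COLOR_RGB2BGR)
    if save: cv2.imwrite(f"pics/{save}.png",im)
    return s,im
def ray(s,px,z):
    K=np.array(s["intrinsics"]);R=cv2.Rodrigues(np.array(s["rvec"],float))[0];t=np.array(s["tvec"],float).ravel()
    c=-R.T@t; d=R.T@np.linalg.inv(K)@[px[0],px[1],1]
    return c+d*(z-c[2])/d[2]
def proj(s,p):
    return cv2.projectPoints(np.array(p,float).reshape(-1,3),np.array(s["rvec"],float),np.array(s["tvec"],float),np.array(s["intrinsics"]),None)[0].reshape(-1,2)
E
python3 - <<'E'
from h import *
for n in("top","scene"):
    s,im=snap(n,n+"0"); R=cv2.Rodrigues(np.array(s["rvec"],float))[0]; print(n,-R.T@np.array(s["tvec"]).ravel(),R.round(2).tolist())
o=get_obs();print(o["eef_rot"],o["tcp_pos"],tip_reach,o["t"],o["width"])
E
```

```text
pics
top [0.44480059 0.10492049 1.60257087] [[-0.01, -1.0, 0.01], [-1.0, 0.01, -0.07], [0.07, -0.01, -1.0]]
scene [-0.02297993 -0.59735391  0.66109866] [[0.76, -0.65, -0.02], [-0.37, -0.4, -0.84], [0.54, 0.64, -0.54]]
[[-9.66434591e-01  2.56912299e-01 -5.00950224e-04]
 [ 2.56912786e-01  9.66432933e-01 -1.79049442e-03]
 [ 2.41347558e-05 -1.85909626e-03 -9.99998272e-01]] [0.12831174 0.48272881 0.25550499] 0.025 0.1 0.08520550662253527
```

View pics/top0.png

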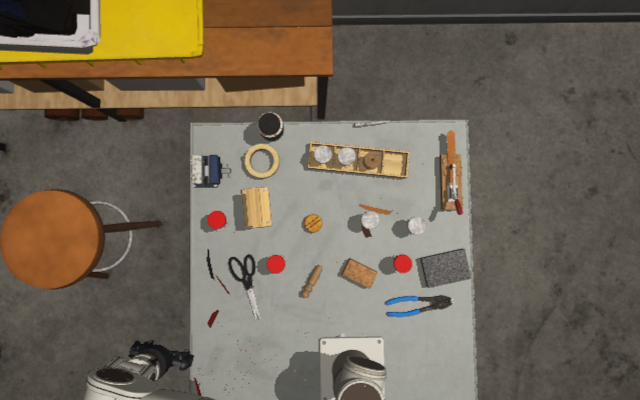

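View pics/scene0.png

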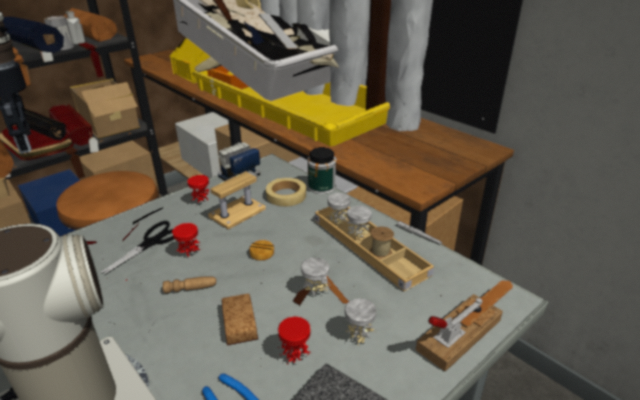

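The top view shows these objects:
- **Crate:** around (358,160), with jars at (322,154) and (347,156), the spool at (372,159), and an empty cell at (396,163).
- **Table jars:** (370,219) and (416,226).
- **Red look-alikes:** (217,219), (276,264) and (403,263).
- **Other items:** ledge (256,208), beeswax (313,223), tin (270,125), tape roll (262,160).

Possible mix-ups for the spool are the tape roll (262,160) and the beeswax (313,223). For the jars, they are the red ones. By the description I take the spool at (372,159) and the steel-lidded jars at (370,219) and (416,226). I'll check this in a close crop.

```bash
python3 - <<'E'
import cv2,numpy as np
a=cv2.imread("pics/top0.png");b=cv2.imread("pics/scene0.png")
A=cv2.resize(a[115:265,230:430],None,fx=4,fy=4,interpolation=cv2.INTER_CUBIC)[:, :]
cv2.imwrite("pics/c1.png",A[:600])
B=cv2.resize(b[150:350,200:450],None,fx=3,fy=3,interpolation=cv2.INTER_CUBIC)
cv2.imwrite("pics/c2.png",B)
E
```

```text
(no output)
```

View pics/c1.png

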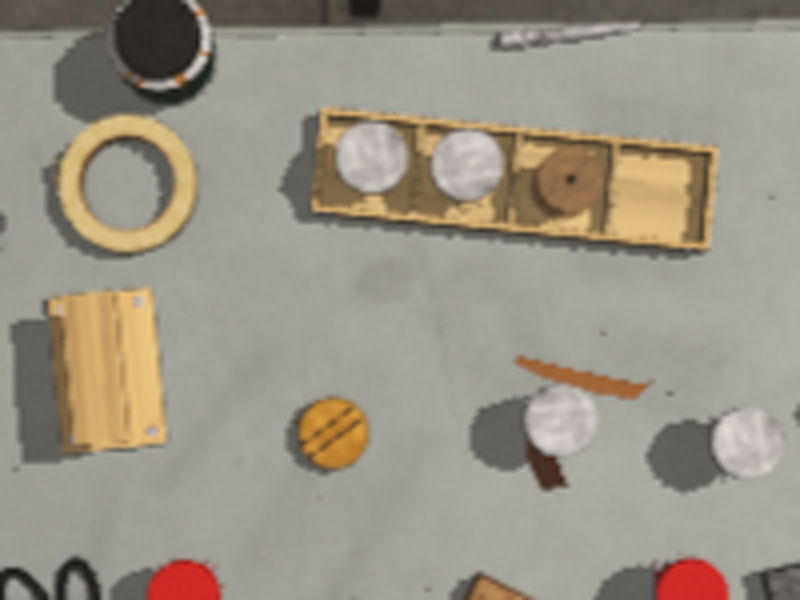

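View pics/c2.png

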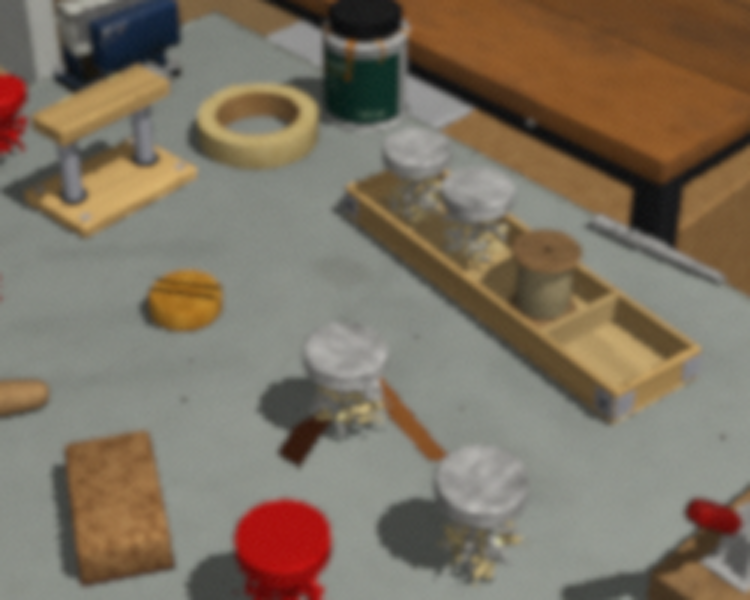

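The crops confirm the choice. The spool is in the second cell from the right (crop 568,180), the far-right cell is empty, and the table jars have steel lids at (561,420) and (747,442). The ledge is the raised bar at (100,370) in the top crop and (103,103) in the scene crop. Next I measure.

```bash
python3 - <<'E'
from h import *
s,a=snap("top");c,b=snap("scene")
hsv=cv2.cvtColor(a,cv2.COLOR_BGR2HSV)
U=lambda u,v,f,x,y:((u+.5)/f-.5+x,(v+.5)/f-.5+y)
# crate
P=[ray(s,U(u,v,4,230,115),.028) for u,v in[(320,108),(718,147),(710,250),(313,211)]]
P=np.array(P);print("crate corners",P.round(4).tolist(),"ctr",P.mean(0).round(4),"len",np.linalg.norm(P[0]-P[1]),np.linalg.norm(P[1]-P[2]))
d=P[0]+P[3]-P[1]-P[2];print("crate y-ang",np.degrees(np.arctan2(d[1],d[0])))
w=cv2.inRange(hsv,(10,60,60),(30,255,255)); w[:,:305]=0;w[:,412:]=0;w[:138]=0;w[185:]=0
r=cv2.minAreaRect(np.argwhere(w)[:,::-1].astype(np.float32));Q=np.array([ray(s,p,.028) for p in cv2.boxPoints(r)]);print("rect",r,Q.mean(0).round(4),[np.linalg.norm(Q[i]-Q[i-1]).round(4) for i in(1,2)])
# lids, top
m=cv2.inRange(hsv,(0,0,150),(180,35,255))
for n,(x,y) in dict(c0=(322,154),c1=(347,156),A=(370,219),B=(416,226)).items():
    k=np.zeros_like(m);cv2.circle(k,(x,y),13,255,-1)
    t=cv2.medianBlur(cv2.resize(a,None,fx=4,fy=4,interpolation=cv2.INTER_CUBIC),5)
    g=cv2.cvtColor(t,cv2.COLOR_BGR2GRAY)[4*(y-15):4*(y+15),4*(x-15):4*(x+15)]
    h=cv2.HoughCircles(g,cv2.HOUGH_GRADIENT,1,200,param1=120,param2=8,minRadius=32,maxRadius=40)[0][0]
    q=((h[0]+.5)/4-.5+x-15,(h[1]+.5)/4-.5+y-15);p=ray(s,q,.060);e=ray(s,(q[0]+h[2]/4,q[1]),.06)
    print(n,np.round(q,1),"R",np.linalg.norm(e-p).round(4),p.round(4), "scene px",proj(c,p).round(1).tolist())
# spool
x,y=372,160;g=cv2.cvtColor(t,cv2.COLOR_BGR2GRAY)[4*(y-15):4*(y+15),4*(x-15):4*(x+15)]
h=cv2.HoughCircles(g,cv2.HOUGH_GRADIENT,1,200,param1=120,param2=6,minRadius=26,maxRadius=36)[0][0]
q=((h[0]+.5)/4-.5+x-15,(h[1]+.5)/4-.5+y-15);p=ray(s,q,.061);print("spool",q,h[2],p.round(4),"hole",ray(s,U(570,180,4,230,115),.061).round(4),proj(c,p))
# ledge
P=np.array([ray(s,U(u,v,4,230,115),.012) for u,v in[(50,298),(150,290),(165,440),(64,452)]]);print("base",P.round(4).tolist(),P.mean(0).round(4))
L=np.array([ray(c,U(u,v,3,200,150),.09) for u,v in[(35,118),(68,136),(171,86),(139,66)]]);print("ledge",L.round(4).tolist(),L.mean(0).round(4),[np.linalg.norm(L[i]-L[i-1]).round(4) for i in range(4)])
d=L[2]+L[3]-L[0]-L[1];print("ledge ang scene",np.degrees(np.arctan2(d[1],d[0])));d=P[0]+P[1]-P[2]-P[3];print("base ang",np.degrees(np.arctan2(d[1],d[0])))
print("wax",ray(s,U(333,433,4,230,115),.02),"tin",ray(s,U(160,38,4,230,115),.105),"tape",ray(s,U(127,184,4,230,115),.02))
E
```

```text
crate corners [[0.6907, 0.1178, 0.028], [0.6566, -0.1862, 0.028], [0.5776, -0.178, 0.028], [0.6116, 0.1242, 0.028]] ctr [ 0.6341 -0.0305  0.028 ] len 0.30587047675309254 0.07938978969515693
crate y-ang 83.59472488492254
rect ((358.13861083984375, 159.6138458251953), (100.29975891113281, 27.065011978149414), 5.710592269897461) [ 0.6334 -0.0296  0.028 ] [np.float64(0.0831), np.float64(0.3069)]
c0 [322.5 153.8] R 0.0261 [0.6486 0.0795 0.06  ] scene px [[339.3, 200.5]]
c1 [346.2 155.8] R 0.0261 [0.6416 0.0086 0.06  ] scene px [[359.3, 214.1]]
A [370.2 219.5] R 0.0276 [ 0.4502 -0.0593  0.06  ] scene px [[315.8, 266.0]]
B [416.5 225.5] R 0.0257 [ 0.4304 -0.1964  0.06  ] scene px [[360.4, 309.1]]
spool (np.float32(365.5), np.float32(156.25)) 32.1 [ 0.6392 -0.0489  0.061 ] hole [ 0.6288 -0.0686  0.061 ] [[377.94279753 225.01260261]]
base [[0.5491, 0.3267, 0.012], [0.5542, 0.2501, 0.012], [0.4393, 0.2396, 0.012], [0.4313, 0.3166, 0.012]] [0.4935 0.2833 0.012 ]
ledge [[0.4322, 0.2852, 0.09], [0.4365, 0.2447, 0.09], [0.5396, 0.2534, 0.09], [0.54, 0.2987, 0.09]] [0.487  0.2705 0.09  ] [np.float64(0.1086), np.float64(0.0408), np.float64(0.1035), np.float64(0.0454)]
ledge ang scene 6.021611494017815
base ang 5.06687683087369
wax [0.4427212 0.1113311 0.02     ] tin [0.73151317 0.23292343 0.105     ] tape [0.63518452 0.26634602 0.02      ]
```

```bash
python3 - <<'E'
import cv2,numpy as np
a=cv2.imread("pics/top0.png");b=cv2.imread("pics/scene0.png")
A=cv2.resize(a[183:233,238:274],None,fx=11,fy=11,interpolation=cv2.INTER_CUBIC)
B=cv2.resize(b[168:230,207:267],None,fx=6,fy=6,interpolation=cv2.INTER_CUBIC)
C=np.zeros((550,396+360,3),np.uint8);C[:,:396]=A;C[:372,396:]=B
cv2.imwrite("pics/c3.png",C)
E
```

```text
(no output)
```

View pics/c3.png

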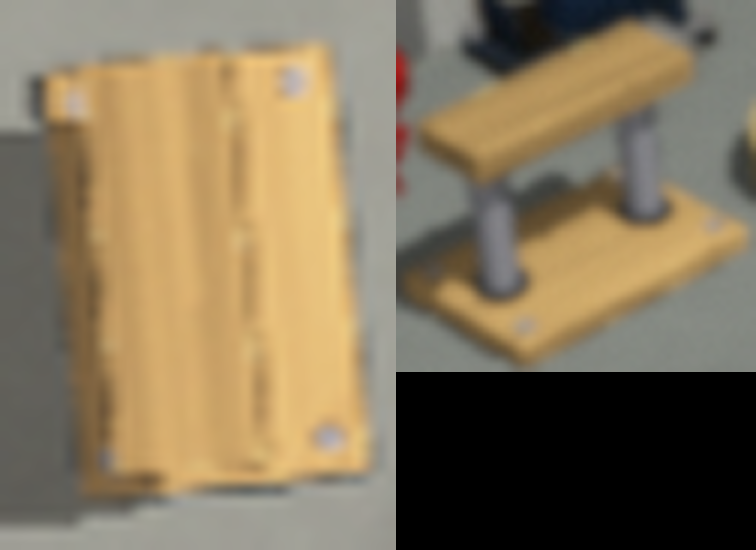

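The left half shows the ledge top between its edges, about x 82–108 and 228–266, rows 65–470. The right half shows its upper-face corners at (27,128), (87,163), (296,52) and (244,20).

```bash
python3 - <<'E'
from h import *
s,a=snap("top");c,b=snap("scene")
U=lambda u,v,f,x,y:((u+.5)/f-.5+x,(v+.5)/f-.5+y)
for n,pts,cam,z in (("top",[(82,68),(228,60),(266,468),(110,470)],(s,11,238,183),.09),("scene",[(27,128),(87,163),(296,52),(244,20)],(c,6,207,168),.09),("basetop",[(45,78),(325,46),(370,470),(82,492)],(s,11,238,183),.012),("basescene",[(8,275-0),(128,348),(352,228)],(c,6,207,168),.012)):
    L=np.array([ray(cam[0],U(u,v,*cam[1:]),z) for u,v in pts]);print(n,L[:,:2].round(4).tolist(),L.mean(0).round(4),[np.linalg.norm(L[i]-L[i-1]).round(4) for i in range(len(L))])
for n,p in dict(A=(.4502,-.0593),B=(.4304,-.1964)).items():
    print(n,(proj(c,(*p,.06))-[200,150]).round(1)*3, (proj(c,(*p,.066))-[200,150])*3, (proj(c,(*p,.0))-[200,150])*3)
print("spool",(proj(c,(.6288,-.0686,.061))-[200,150])*3)
E
```

```text
top [[0.545, 0.3075], [0.5466, 0.2688], [0.4386, 0.2595], [0.4387, 0.3006]] [0.4922 0.2841 0.09  ] [np.float64(0.1066), np.float64(0.0387), np.float64(0.1084), np.float64(0.0411)]
scene [[0.432, 0.286], [0.435, 0.2476], [0.5443, 0.263], [0.5445, 0.2998]] [0.4889 0.2741 0.09  ] [np.float64(0.1133), np.float64(0.0385), np.float64(0.1104), np.float64(0.0368)]
basetop [[0.5476, 0.3282], [0.5554, 0.2502], [0.4373, 0.2387], [0.4324, 0.3185]] [0.4932 0.2839 0.012 ] [np.float64(0.1156), np.float64(0.0784), np.float64(0.1187), np.float64(0.08)]
basescene [[0.4261, 0.3102], [0.4336, 0.2329], [0.5506, 0.2426]] [0.4701 0.2619 0.012 ] [np.float64(0.1417), np.float64(0.0777), np.float64(0.1174)]
A [[347.4 348.3]] [[347.30638835 340.96569169]] [[348.47776416 417.81700624]]
B [[481.2 477.3]] [[481.59479608 469.74907613]] [[477.31576249 550.05806075]]
spool [[544.7940263  242.61391831]]
```

Call:
step_arm(steps=[[[0,0,0],0.095,1],[[0,0,0],0.095,1],[[0,0,0],0.095,1],[[0,0,0],0.095,1],[[0,0,0],0.095,1],[[0,0,0],0.095,1],[[0,0,0],0.095,1],[[0,0,0],0.095,1]], newtons=30)

```text
t: 1.1
tcp_pos: [0.1284, 0.4832, 0.2562]
eef_rot: [[-0.111, 0.994, -0.0], [0.994, 0.111, -0.0], [-0.0, -0.0, -1.0]]
contact_force: [-0.2, 0.2, 0.8]
width: 0.0852
gripper_force: 0.0
```

Call:
step_arm(steps=[[[0,0,0],0.095,1],[[0,0,0],0.05,1],[[-0.4,0.46,0],0,1],[[-0.4,0.46,0],0,1],[[-0.4,0.46,0],0,1],[[-0.4,0.46,0],0,1],[[-0.4,0.46,0],0,1],[[-0.4,0.46,0],0,1]])

```text
t: 1.9
tcp_pos: [0.253, 0.3477, 0.2563]
eef_rot: [[0.11, 0.994, 0.0], [0.994, -0.11, 0.0], [0.0, 0.0, -1.0]]
contact_force: [0.6, 0.3, 0.3]
width: 0.0854
gripper_force: 0.0
```

Call:
step_arm(steps=[[[-0.4,0.46,0],0,1],[[-0.4,0.46,0],0,1],[[-0.4,0.46,0],0,1],[[-0.4,0.46,0],0,1],[[-0.4,0.46,0],0,1],[[-0.4,0.46,0],0,1],[[-0.4,0.46,0],0,1],[[-0.4,0.46,0],0,1]])

```text
t: 2.7
tcp_pos: [0.4183, 0.1683, 0.2564]
eef_rot: [[0.11, 0.994, 0.0], [0.994, -0.11, 0.0], [0.0, 0.0, -1.0]]
contact_force: [0.3, 0.9, -0.1]
width: 0.0853
gripper_force: 0.0
```

Call:
step_arm(steps=[[[-0.4,0.46,0],0,1],[[-0.4,0.46,0],0,1],[[-0.4,0.46,0],0,1],[[-0.4,0.46,0],0,1],[[-0.4,0.46,0],0,1],[[-0.4,0.46,0],0,1],[[-0.4,0.46,0],0,1],[[-0.4,0.46,0],0,1]])

```text
t: 3.5
tcp_pos: [0.5835, -0.011, 0.2562]
eef_rot: [[0.11, 0.994, -0.0], [0.994, -0.11, 0.0], [0.0, -0.0, -1.0]]
contact_force: [0.9, 0.9, 0.8]
width: 0.0853
gripper_force: 0.0
```

Call:
step_arm(steps=[[[0,0,0],0,1],[[0,0,0],0,1]])

```text
t: 3.7
tcp_pos: [0.5827, -0.0103, 0.2557]
eef_rot: [[0.112, 0.994, -0.001], [0.994, -0.112, 0.0], [0.0, -0.001, -1.0]]
contact_force: [0.9, 1.6, -0.5]
width: 0.0856
gripper_force: 0.0
```

Call:
step_arm(steps=[[[-0.26,0.26,0],0,1],[[-0.26,0.26,0],0,1],[[-0.26,0.26,0],0,1],[[-0.26,0.26,0],0,1],[[0,0,0.8],0,1],[[0,0,0.8],0,1],[[0,0,0.8],0,1],[[0,0,0.6],0,1]])

```text
t: 4.5
tcp_pos: [0.6267, -0.0658, 0.1039]
eef_rot: [[0.109, 0.994, -0.003], [0.994, -0.109, 0.001], [0.0, -0.003, -1.0]]
contact_force: [-0.7, 0.3, -0.5]
width: 0.085
gripper_force: 0.0
```

```bash
python3 - <<'E'
from h import *
c,b=snap("scene");o=get_obs();p=o["tcp_pos"];print(p)
q=proj(c,[(p[0],p[1],.061),(p[0],p[1],p[2]-.012)]);print(q)
s,a=snap("top")
B=cv2.resize(b[160:270,320:440],None,fx=4,fy=4,interpolation=cv2.INTER_CUBIC)
A=cv2.resize(a[110:210,325:415],None,fx=4,fy=4,interpolation=cv2.INTER_CUBIC)
C=np.zeros((440,840,3),np.uint8);C[:,:480]=B;C[:400,480:]=A;cv2.imwrite("pics/d1.png",C)
E
```

```text
[ 0.6237764  -0.06551048  0.09864201]
[[378.89955606 231.18723688]
 [379.63039919 221.20835184]]
```

View pics/d1.png

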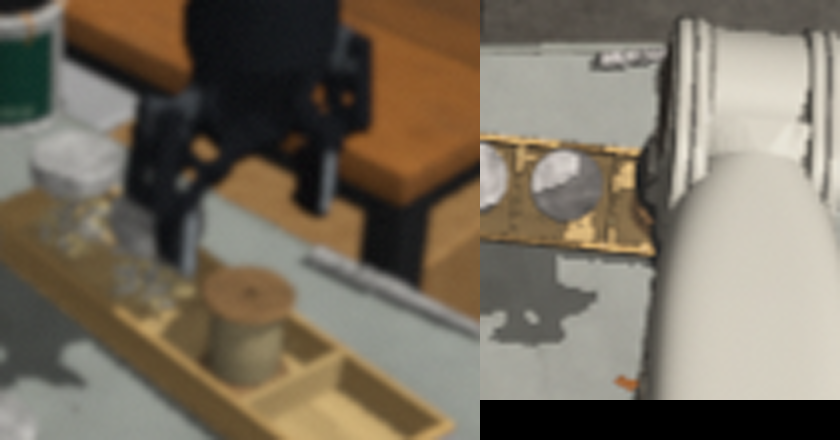

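The scene crop shows the open fingers (tips near (180,270) and (320,208)) straddling the line of the spool (flange centre (252,293)) across the row, clear of the neighbouring jar. Now I descend and grip.

Call:
step_arm(steps=[[[-0.03,0.05,0.2],0,1],[[0,0,0.2],0,1],[[0,0,0.2],0,1],[[0,0,0.2],0,1],[[0,0,0],0,1],[[0,0,0],0,1]])

```text
t: 5.2
tcp_pos: [0.6309, -0.0691, 0.0662]
eef_rot: [[0.11, 0.994, -0.0], [0.994, -0.11, 0.0], [-0.0, -0.0, -1.0]]
contact_force: [-0.1, 0.3, 0.2]
width: 0.085
gripper_force: 0.0
```

Call:
step_arm(steps=[[[0,0,0],0,0],[[0,0,0],0,0],[[0,0,0],0,0],[[0,0,0],0,0],[[0,0,0],0,0],[[0,0,0],0,0],[[0,0,0],0,0],[[0,0,0],0,0]], newtons=30)

```text
t: 6.0
tcp_pos: [0.6316, -0.0692, 0.0671]
eef_rot: [[0.11, 0.994, 0.001], [0.994, -0.11, -0.0], [-0.0, 0.001, -1.0]]
contact_force: [-0.1, -0.3, 6.4]
width: 0.0494
gripper_force: 31.7
```

Call:
step_arm(steps=[[[0,0,-0.1],0,0],[[0,0,-0.2],0,0],[[0,0,-0.4],0,0],[[0,0,-0.5],0,0],[[0,0,-0.6],0,0],[[0,0,-0.5],0,0],[[0,0,-0.3],0,0],[[0,0,0],0,0]])

```text
t: 6.8
tcp_pos: [0.6326, -0.0693, 0.1996]
eef_rot: [[0.11, 0.994, 0.006], [0.994, -0.11, -0.001], [0.0, 0.006, -1.0]]
contact_force: [0.7, -0.4, -0.5]
width: 0.049
gripper_force: 31.3
```

Call:
step_arm(steps=[[[0.2,-0.1,0],0,0],[[0.4,-0.21,0],0,0],[[0.5,-0.27,0],0,0],[[0.5,-0.27,0],0,0],[[0.5,-0.27,0],0,0],[[0.5,-0.27,0],0,0],[[0.5,-0.27,0],0,0],[[0.5,-0.27,0],0,0]])

```text
t: 7.6
tcp_pos: [0.5528, 0.1219, 0.1943]
eef_rot: [[0.11, 0.994, -0.004], [0.994, -0.11, -0.001], [-0.001, -0.004, -1.0]]
contact_force: [0.4, 0.1, -1.1]
width: 0.0489
gripper_force: 31.3
```

Call:
step_arm(steps=[[[0.5,-0.27,0],0,0],[[0.5,-0.27,0],0,0],[[0.5,-0.27,0],0,0],[[0.5,-0.27,0],0,0],[[0.5,-0.27,0],0,0],[[0.4,-0.21,0],0,0],[[0.2,-0.1,0],0,0],[[0,0,0],0,0]])

```text
t: 8.4
tcp_pos: [0.4881, 0.2847, 0.195]
eef_rot: [[0.108, 0.994, -0.002], [0.994, -0.108, -0.001], [-0.001, -0.002, -1.0]]
contact_force: [-0.4, 0.1, -1.4]
width: 0.049
gripper_force: 31.3
```

Call:
step_arm(steps=[[[0,0,0],0,0],[[0,0,0],0,0]])

```text
t: 8.6
tcp_pos: [0.4898, 0.2826, 0.196]
eef_rot: [[0.112, 0.994, -0.001], [0.994, -0.112, -0.001], [-0.001, -0.0, -1.0]]
contact_force: [-0.2, -0.4, -1.8]
width: 0.0491
gripper_force: 31.3
```

```bash
python3 - <<'E'
from h import *
c,b=snap("scene","e0");o=get_obs();p=o["tcp_pos"];print(p,o["width"],o["gripper_force"])
print("tcp,spoolbottom ctr",proj(c,[p,(p[0],p[1],p[2]-.061)]))
cv2.imwrite("pics/e1.png",cv2.resize(b[120:250,180:300],None,fx=4.5,fy=4.5,interpolation=cv2.INTER_CUBIC))
E
```

```text
[0.48995801 0.28255094 0.19612718] 0.04843977306660453 31.31207585334778
tcp,spoolbottom ctr [[227.78720801 140.48470161]
 [230.67696421 164.25478589]]
```

View pics/e1.png

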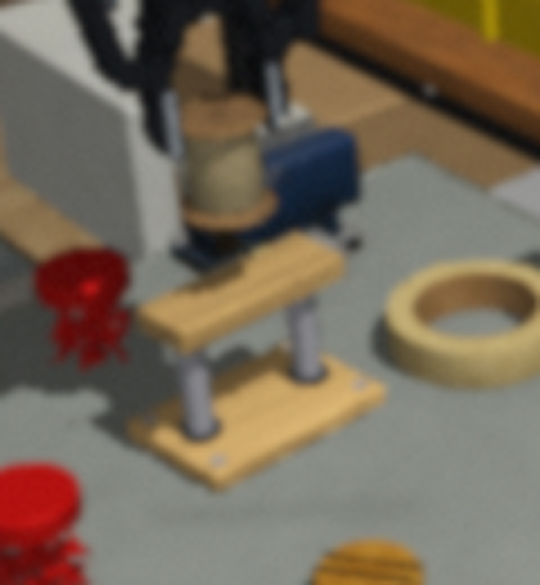

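The spool is held upright, with its bottom flange centre at about (229,209) in the crop, above the ledge top at about (242,283). Its offset from the predicted pixel gives me the scene camera bias.

```bash
python3 - <<'E'
from h import *
c,b=snap("scene");p=get_obs()["tcp_pos"];print(p)
print(ray(c,(233.8,180.5),.09),ray(c,(233.8,182.7),.09), proj(c,[(.4922,.2841,.09),(.489,.2825,.09)]))
E
```

```text
[0.49004945 0.28261286 0.19624297]
[0.49312626 0.28261248 0.09      ] [0.48721415 0.27375422 0.09      ] [[233.13110852 180.40642887]
 [232.38456168 181.10520306]]
```

Call:
step_arm(steps=[[[0.01,0.05,0.2],0,0],[[0,0,0.25],0,0],[[0,0,0.2],0,0],[[0,0,0.1],0,0],[[0,0,0.04],0,0],[[0,0,0.0],0,0],[[0,0,0],0,0]])

```text
t: 9.4
tcp_pos: [0.4924, 0.2841, 0.1572]
eef_rot: [[0.11, 0.994, 0.001], [0.994, -0.11, 0.0], [0.0, 0.001, -1.0]]
contact_force: [0.6, 0.6, -1.1]
width: 0.0489
gripper_force: 31.3
```

Call:
step_arm(steps=[[[0,0,0.02],0,0],[[0,0,0.02],0,0],[[0,0,0],0,0]])

```text
t: 9.7
tcp_pos: [0.4922, 0.2839, 0.1549]
eef_rot: [[0.11, 0.994, 0.0], [0.994, -0.11, 0.0], [0.0, 0.0, -1.0]]
contact_force: [0.1, 0.3, -0.1]
width: 0.049
gripper_force: 31.3
```

Call:
step_arm(steps=[[[0,0,0.02],0,0],[[0,0,0.02],0,0],[[0,0,0],0,0]])

```text
t: 10.0
tcp_pos: [0.492, 0.2838, 0.1526]
eef_rot: [[0.11, 0.994, -0.0], [0.994, -0.11, -0.0], [-0.0, -0.0, -1.0]]
contact_force: [-0.1, 0.1, -1.0]
width: 0.0488
gripper_force: 31.3
```

Call:
step_arm(steps=[[[0,0,0.02],0,0],[[0,0,0],0,0],[[0,0,0],0,0]])

```text
t: 10.3
tcp_pos: [0.4921, 0.2838, 0.1518]
eef_rot: [[0.11, 0.994, -0.0], [0.994, -0.11, -0.0], [-0.0, -0.0, -1.0]]
contact_force: [-0.1, -0.2, -0.2]
width: 0.0492
gripper_force: 31.3
```

Call:
step_arm(steps=[[[0,0,0.015],0,0],[[0,0,0],0,0],[[0,0,0],0,0]])

```text
t: 10.6
tcp_pos: [0.4922, 0.2839, 0.1511]
eef_rot: [[0.11, 0.994, 0.0], [0.994, -0.11, 0.0], [0.0, 0.0, -1.0]]
contact_force: [-0.8, -0.2, -0.2]
width: 0.049
gripper_force: 31.5
```

Call:
step_arm(steps=[[[0,0,0.015],0,0],[[0,0,0],0,0],[[0,0,0],0,0]])

```text
t: 10.9
tcp_pos: [0.4922, 0.2839, 0.1511]
eef_rot: [[0.11, 0.994, 0.001], [0.994, -0.11, 0.0], [0.0, 0.001, -1.0]]
contact_force: [-1.7, -2.0, 6.7]
width: 0.0489
gripper_force: 31.8
```

Call:
step_arm(steps=[[[0,0,0.01],0,0],[[0,0,0],0,0],[[0,0,0],0,0]])

```text
t: 11.2
tcp_pos: [0.4922, 0.2839, 0.151]
eef_rot: [[0.11, 0.994, 0.001], [0.994, -0.11, 0.001], [0.001, 0.001, -1.0]]
contact_force: [-2.7, -1.8, 7.5]
width: 0.0486
gripper_force: 32.1
```

Call:
step_arm(steps=[[[0,0,0],0,0.63],[[0,0,0],0,0.7],[[0,0,0],0,0.8],[[0,0,0],0,1],[[0,0,0],0,1],[[0,0,-0.2],0,1],[[0,0,-0.4],0,1],[[0,0,-0.6],0,1]])

```text
t: 12.0
tcp_pos: [0.4912, 0.2833, 0.2094]
eef_rot: [[0.11, 0.994, -0.003], [0.994, -0.11, -0.002], [-0.002, -0.003, -1.0]]
contact_force: [0.2, 0.0, 0.8]
width: 0.0853
gripper_force: 0.0
```

Call:
step_arm(steps=[[[0,0,-0.5],0,1],[[0,0,0],0,1],[[0,0,0],0,1]])

```text
t: 12.3
tcp_pos: [0.4926, 0.2841, 0.2359]
eef_rot: [[0.11, 0.994, 0.002], [0.994, -0.11, 0.001], [0.001, 0.002, -1.0]]
contact_force: [0.2, -0.5, -0.4]
width: 0.0856
gripper_force: 0.0
```

```bash
python3 - <<'E'
from h import *
c,b=snap("scene","f0");o=get_obs();p=o["tcp_pos"];print(p,o["width"])
B=cv2.resize(b[120:220,190:290],None,fx=4,fy=4,interpolation=cv2.INTER_CUBIC)
cv2.imwrite("pics/f1.png",B)
E
```

```text
[0.49196714 0.28376741 0.23472542] 0.08530605531114178
```

View pics/f1.png

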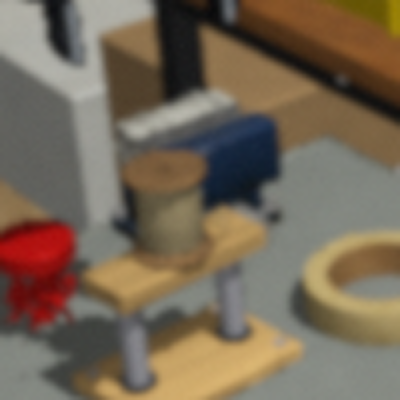

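The spool stands upright in the middle of the ledge: base at about (172,250), ledge mid at about (175,250). Next is jar A.

Call:
step_arm(steps=[[[-0.2,0,0],0,1],[[-0.4,0,0],0,1],[[-0.5,0,0],0,1],[[-0.5,0,0],0,1],[[-0.5,0,0],0,1],[[-0.5,0,0],0,1],[[-0.5,0,0],0,1],[[-0.5,0,0],0,1]])

```text
t: 13.15
tcp_pos: [0.471, 0.1032, 0.2336]
eef_rot: [[0.111, 0.994, -0.003], [0.994, -0.111, -0.001], [-0.001, -0.003, -1.0]]
contact_force: [0.5, 0.4, 0.3]
width: 0.0856
gripper_force: 0.0
```

Call:
step_arm(steps=[[[-0.5,0,0],0,1],[[-0.5,0,0],0,1],[[-0.5,0,0],0,1],[[-0.5,0,0],0,1],[[-0.5,-0.04,0],0,1],[[-0.5,-0.04,0],0,1],[[-0.3,0,0],0,1],[[0,0,0],0,1]])

```text
t: 13.95
tcp_pos: [0.4487, -0.0604, 0.2338]
eef_rot: [[0.114, 0.993, -0.003], [0.993, -0.114, -0.0], [-0.0, -0.002, -1.0]]
contact_force: [-0.0, 0.3, 0.2]
width: 0.0853
gripper_force: 0.0
```

Call:
step_arm(steps=[[[0,0,0.5],0,1],[[0,0,0.6],0,1],[[0,0,0.6],0,1],[[0,0,0.5],0,1],[[0,0,0],0,1],[[0,0,0],0,1],[[0,0,0],0,1]])

```text
t: 14.65
tcp_pos: [0.4511, -0.0585, 0.1261]
eef_rot: [[0.11, 0.994, 0.002], [0.994, -0.11, -0.0], [0.0, 0.002, -1.0]]
contact_force: [0.2, -0.7, 0.8]
width: 0.0855
gripper_force: 0.0
```

```bash
python3 - <<'E'
from h import *
p=get_obs()["tcp_pos"];print(p)
s,a=snap("top","g0")
# spool on ledge: dark hole / disc
hsv=cv2.cvtColor(a,cv2.COLOR_BGR2HSV);q=proj(s,(.4922,.2839,.145))[0];print("pred spool top px",q)
x,y=q.round().astype(int);t=cv2.resize(a[y-16:y+16,x-16:x+16],None,fx=8,fy=8,interpolation=cv2.INTER_CUBIC)
m=cv2.inRange(hsv,(5,60,40),(18,255,165))[y-16:y+16,x-16:x+16];n,l,st,ce=cv2.connectedComponentsWithStats(m);i=1+st[1:,4].argmax();print(st[i],ce[i]+[x-16,y-16])
C=np.hstack([t,cv2.cvtColor(cv2.resize(m,None,fx=8,fy=8,interpolation=0),cv2.COLOR_GRAY2BGR)]);
e=cv2.resize(a[138:188,300:415],None,fx=4.4,fy=4.4,interpolation=cv2.INTER_CUBIC)
D=np.zeros((256+220,512,3),np.uint8);D[:256]=C;D[256:,:506]=e[:220,:506];cv2.imwrite("pics/g1.png",D)
E
```

```text
[ 0.45107279 -0.05851635  0.12606489]
pred spool top px [250.87564642 206.15908603]
[  7   3  20  29 342] [250.20175439 206.57894737]
```

View pics/g1.png

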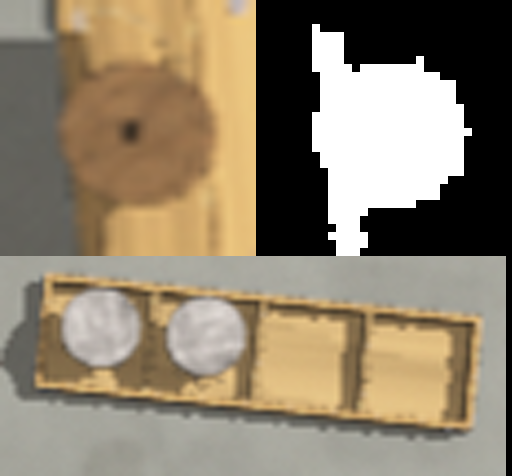

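The spool hole is at (131,130) in the crop, within 0.4 px of the prediction, so the top camera calibration is good. The spool is centred across the ledge bar. The crate view (lower part) shows cells 2 and 3 empty, with rim corners at (45,275), (482,318), (473,430) and (37,387). I descend on jar A.

Call:
step_arm(steps=[[[-0.01,0,0.4],0,1],[[0,0,0.4],0,1],[[0,0,0.4],0,1],[[0,0,0.24],0,1],[[0,0,0],0,1],[[0,0,0],0,1]])

```text
t: 15.3
tcp_pos: [0.4509, -0.0592, 0.0538]
eef_rot: [[0.11, 0.994, 0.002], [0.994, -0.11, -0.0], [-0.0, 0.002, -1.0]]
contact_force: [-0.3, -0.3, -0.6]
width: 0.0856
gripper_force: 0.0
```

Call:
step_arm(steps=[[[0,0,0],0,0.8],[[0,0,0],0,0.7],[[0,0,0],0,0.6],[[0,0,0],0,0.5],[[0,0,0],0,0.4],[[0,0,0],0,0.4],[[0,0,0],0,0.4],[[0,0,0],0,0.4]], newtons=30)

```text
t: 16.1
tcp_pos: [0.4507, -0.0592, 0.0539]
eef_rot: [[0.11, 0.994, 0.002], [0.994, -0.11, -0.0], [-0.0, 0.002, -1.0]]
contact_force: [-0.7, 0.5, 6.4]
width: 0.0571
gripper_force: 31.2
```

```bash
python3 - <<'E'
from h import *
o=get_obs();print(o["tcp_pos"],o["width"],o["gripper_force"])
s,a=snap("top")
U=lambda u,v:((u+.5)/4.4-.5+300,(v-256+.5)/4.4-.5+138)
P=np.array([ray(s,U(u,v),.028) for u,v in[(45,275),(482,318),(473,430),(37,387)]]);c=P.mean(0);d=P[0]+P[3]-P[1]-P[2];d/=np.linalg.norm(d);print(c,d,[c-d*k for k in(.0375,.1125)])
print(proj(s,[c-d*.0375,c-d*.1125]))
E
```

```text
[ 0.45065845 -0.0591576   0.0539225 ] 0.057118821897108533 31.223192811012268
[ 0.63360161 -0.03081286  0.028     ] [0.11195579 0.99371319 0.        ] [array([ 0.62940327, -0.06807711,  0.028     ]), array([ 0.62100659, -0.14260559,  0.028     ])]
[[370.77653036 160.72996173]
 [395.20347037 163.13626361]]
```

Call:
step_arm(steps=[[[0,0,-0.1],0,0.4],[[0,0,-0.2],0,0.4],[[0,0,-0.4],0,0.4],[[0,0,-0.5],0,0.4],[[0,0,-0.4],0,0.4],[[0,0,-0.2],0,0.4],[[0,0,-0.1],0,0.4],[[0,0,0],0,0.4]])

```text
t: 16.95
tcp_pos: [0.4501, -0.0591, 0.1481]
eef_rot: [[0.11, 0.994, 0.001], [0.994, -0.11, -0.0], [-0.0, 0.001, -1.0]]
contact_force: [0.5, -0.6, -2.5]
width: 0.0571
gripper_force: 32.8
```

Call:
step_arm(steps=[[[0,0.2,0],0,0.4],[[0.02,0.4,0],0,0.4],[[0.04,0.5,0],0,0.4],[[0.04,0.5,0],0,0.4],[[0.04,0.5,0],0,0.4],[[0.04,0.5,0],0,0.4],[[0.04,0.5,0],0,0.4],[[0,0.3,0],0,0.4]])

```text
t: 17.75
tcp_pos: [0.622, -0.0668, 0.1456]
eef_rot: [[0.11, 0.994, -0.001], [0.994, -0.11, 0.0], [0.0, -0.001, -1.0]]
contact_force: [-0.1, -0.6, -2.8]
width: 0.057
gripper_force: 32.9
```

Call:
step_arm(steps=[[[0,0.17,0],0,0.4],[[0,0,0],0,0.4],[[0,0,0],0,0.4],[[0,0,0],0,0.4],[[0,0,0],0,0.4]])

```text
t: 18.25
tcp_pos: [0.628, -0.0678, 0.148]
eef_rot: [[0.11, 0.994, -0.0], [0.994, -0.11, 0.0], [-0.0, -0.0, -1.0]]
contact_force: [-0.3, -0.2, -2.3]
width: 0.057
gripper_force: 33.0
```

Call:
step_arm(steps=[[[0,0.03,0.3],0,0.4],[[0,0,0.4],0,0.4],[[0,0,0.4],0,0.4],[[0,0,0.3],0,0.4],[[0,0,0.15],0,0.4],[[0,0,0.08],0,0.4],[[0,0,0],0,0.4],[[0,0,0],0,0.4]])

```text
t: 19.05
tcp_pos: [0.6308, -0.0681, 0.0673]
eef_rot: [[0.11, 0.994, 0.002], [0.994, -0.11, -0.0], [0.0, 0.002, -1.0]]
contact_force: [0.3, 0.6, -2.6]
width: 0.0571
gripper_force: 33.0
```

Call:
step_arm(steps=[[[0,0,0.02],0,0.4],[[0,0,0.02],0,0.4],[[0,0,0],0,0.4],[[0,0,0],0,0.4]])

```text
t: 19.45
tcp_pos: [0.6302, -0.068, 0.0644]
eef_rot: [[0.11, 0.994, 0.0], [0.994, -0.11, -0.0], [-0.0, 0.0, -1.0]]
contact_force: [-0.2, 0.1, -2.2]
width: 0.0571
gripper_force: 33.0
```

Call:
step_arm(steps=[[[0,0,0.02],0,0.4],[[0,0,0],0,0.4],[[0,0,0],0,0.4]])

```text
t: 19.75
tcp_pos: [0.6301, -0.068, 0.0632]
eef_rot: [[0.11, 0.994, -0.0], [0.994, -0.11, 0.0], [0.0, -0.0, -1.0]]
contact_force: [-0.2, -0.4, -1.5]
width: 0.0572
gripper_force: 33.0
```

Call:
step_arm(steps=[[[0,0,0.02],0,0.4],[[0,0,0.01],0,0.4],[[0,0,0],0,0.4],[[0,0,0],0,0.4]])

```text
t: 20.15
tcp_pos: [0.6301, -0.068, 0.0618]
eef_rot: [[0.11, 0.994, -0.0], [0.994, -0.11, 0.0], [0.0, -0.0, -1.0]]
contact_force: [-0.0, -0.4, -2.6]
width: 0.0572
gripper_force: 33.0
```

Call:
step_arm(steps=[[[0,0,0.015],0,0.4],[[0,0,0.015],0,0.4],[[0,0,0],0,0.4]])

```text
t: 20.45
tcp_pos: [0.63, -0.068, 0.0601]
eef_rot: [[0.11, 0.994, -0.0], [0.994, -0.11, 0.0], [0.0, -0.0, -1.0]]
contact_force: [-0.2, -0.1, -2.5]
width: 0.0573
gripper_force: 33.0
```

Call:
step_arm(steps=[[[0,0,0.01],0,0.4],[[0,0,0.01],0,0.4],[[0,0,0],0,0.4]])

```text
t: 20.75
tcp_pos: [0.6301, -0.068, 0.06]
eef_rot: [[0.11, 0.994, 0.0], [0.994, -0.11, 0.0], [0.0, 0.0, -1.0]]
contact_force: [-2.9, 0.7, 4.2]
width: 0.0572
gripper_force: 33.5
```

Call:
step_arm(steps=[[[0,0,0.005],0,0.4],[[0,0,0],0,0.4],[[0,0,0],0,0.4]])

```text
t: 21.05
tcp_pos: [0.6301, -0.068, 0.06]
eef_rot: [[0.11, 0.994, 0.0], [0.994, -0.11, -0.0], [0.0, 0.0, -1.0]]
contact_force: [-3.5, 0.1, 6.2]
width: 0.0573
gripper_force: 33.7
```

Call:
step_arm(steps=[[[0,0,0],0,0.7],[[0,0,0],0,0.8],[[0,0,0],0,1],[[0,0,0],0,1],[[0,0,-0.2],0,1],[[0,0,-0.5],0,1],[[0,0,-0.8],0,1],[[0,0,-0.7],0,1]])

```text
t: 21.85
tcp_pos: [0.6302, -0.068, 0.1711]
eef_rot: [[0.11, 0.994, 0.0], [0.994, -0.11, -0.0], [0.0, 0.0, -1.0]]
contact_force: [0.3, -0.8, -0.3]
width: 0.0855
gripper_force: 0.0
```

Call:
step_arm(steps=[[[-0.15,-0.18,0],0,1],[[-0.32,-0.4,0],0,1],[[-0.42,-0.52,0],0,1],[[-0.42,-0.52,0],0,1],[[-0.42,-0.52,0],0,1],[[-0.42,-0.52,0],0,1],[[-0.42,-0.52,0],0,1],[[-0.42,-0.51,0],0,1]])

```text
t: 22.65
tcp_pos: [0.4293, -0.1969, 0.17]
eef_rot: [[0.11, 0.994, 0.001], [0.994, -0.11, -0.001], [-0.001, 0.001, -1.0]]
contact_force: [0.0, -1.0, -0.2]
width: 0.0853
gripper_force: 0.0
```

Call:
step_arm(steps=[[[0,0,0],0,1],[[0,0,0.4],0,1],[[0,0,0.6],0,1],[[0,0,0],0,1],[[0,0,0],0,1],[[0,0,0],0,1]])

```text
t: 23.25
tcp_pos: [0.4316, -0.1965, 0.1205]
eef_rot: [[0.11, 0.994, 0.002], [0.994, -0.11, -0.001], [-0.001, 0.002, -1.0]]
contact_force: [1.4, 0.1, 0.2]
width: 0.0853
gripper_force: 0.0
```

```bash
python3 - <<'E'
from h import *
p=get_obs()["tcp_pos"];print(p)
a0=cv2.imread("pics/g0.png")
g=cv2.cvtColor(cv2.resize(a0[205:246,396:437],None,fx=4,fy=4,interpolation=cv2.INTER_CUBIC),cv2.COLOR_BGR2HSV)
# lid in earlier unobstructed view: bright mask centroid
a0=cv2.imread("pics/top0.png");s,_=snap("top")
g=cv2.resize(a0[210:241,401:432],None,fx=4,fy=4,interpolation=cv2.INTER_CUBIC).min(2)
v,m=cv2.threshold(g,0,255,cv2.THRESH_OTSU)
for th in(165,175,185):
    m=(g>th).astype(np.uint8);n,l,st,ce=cv2.connectedComponentsWithStats(m);i=1+st[1:,4].argmax();q=(ce[i]+.5)/4-.5+[401,210];print(th,st[i]/4,q,ray(s,q,.063))
E
```

```text
[ 0.43158107 -0.19647913  0.12049203]
165 [  7.75   6.75  17.5   17.75 887.75] [416.67357787 225.49123486] [ 0.43047353 -0.19629523  0.063     ]
175 [  8.     7.5   16.    16.5  688.25] [416.21571922 225.03918453] [ 0.43182963 -0.1949718   0.063     ]
185 [  8.5    8.    13.    12.   372.75] [414.82603957 223.64662978] [ 0.43600704 -0.1909558   0.063     ]
```

Jar B is confirmed at (0.431, -0.196). I descend 66 mm and grip.

Call:
step_arm(steps=[[[0,0,0.4],0,1],[[0,0,0.4],0,1],[[0,0,0.3],0,1],[[0,0,0.23],0,1],[[0,0,0],0,1],[[0,0,0],0,1]])

```text
t: 23.9
tcp_pos: [0.4308, -0.1964, 0.0532]
eef_rot: [[0.11, 0.994, 0.001], [0.994, -0.11, -0.0], [-0.0, 0.001, -1.0]]
contact_force: [-0.4, -0.6, 0.3]
width: 0.0855
gripper_force: 0.0
```

Call:
step_arm(steps=[[[0,0,0],0,0.8],[[0,0,0],0,0.7],[[0,0,0],0,0.6],[[0,0,0],0,0.5],[[0,0,0],0,0.4],[[0,0,0],0,0.4],[[0,0,0],0,0.4],[[0,0,0],0,0.4]], newtons=30)

```text
t: 24.7
tcp_pos: [0.431, -0.1966, 0.0535]
eef_rot: [[0.11, 0.994, 0.002], [0.994, -0.11, -0.001], [-0.001, 0.002, -1.0]]
contact_force: [-1.2, 0.2, 5.3]
width: 0.0571
gripper_force: 31.9
```

Call:
step_arm(steps=[[[0,0,-0.1],0,0.4],[[0,0,-0.2],0,0.4],[[0,0,-0.4],0,0.4],[[0,0,-0.5],0,0.4],[[0,0,-0.4],0,0.4],[[0,0,-0.2],0,0.4],[[0,0,-0.1],0,0.4],[[0,0,0],0,0.4]])

```text
t: 25.5
tcp_pos: [0.4304, -0.1963, 0.1478]
eef_rot: [[0.11, 0.994, 0.0], [0.994, -0.11, -0.0], [-0.0, 0.0, -1.0]]
contact_force: [-1.0, -0.3, -1.9]
width: 0.0572
gripper_force: 32.6
```

Call:
step_arm(steps=[[[0.08,0.2,0],0,0.4],[[0.16,0.4,0],0,0.4],[[0.2,0.5,0],0,0.4],[[0.2,0.5,0],0,0.4],[[0.2,0.5,0],0,0.4],[[0.2,0.5,0],0,0.4],[[0.2,0.5,0],0,0.4],[[0.15,0.35,0],0,0.4]])

```text
t: 26.3
tcp_pos: [0.611, -0.145, 0.1455]
eef_rot: [[0.109, 0.994, -0.002], [0.994, -0.109, 0.001], [0.001, -0.002, -1.0]]
contact_force: [0.9, -0.5, -2.0]
width: 0.057
gripper_force: 32.7
```

Call:
step_arm(steps=[[[0.09,0.22,0],0,0.4],[[0,0,0],0,0.4],[[0,0,0],0,0.4],[[0,0,0],0,0.4],[[0,0,0],0,0.4]])

```text
t: 26.8
tcp_pos: [0.6201, -0.1432, 0.1474]
eef_rot: [[0.111, 0.994, -0.001], [0.994, -0.111, 0.0], [0.0, -0.001, -1.0]]
contact_force: [-0.5, 0.4, -0.6]
width: 0.0571
gripper_force: 32.7
```

Call:
step_arm(steps=[[[0.01,0.02,0.3],0,0.4],[[0,0,0.4],0,0.4],[[0,0,0.4],0,0.4],[[0,0,0.3],0,0.4],[[0,0,0.15],0,0.4],[[0,0,0.08],0,0.4],[[0,0,0],0,0.4],[[0,0,0],0,0.4]])

```text
t: 27.6
tcp_pos: [0.6225, -0.1428, 0.0671]
eef_rot: [[0.111, 0.994, 0.002], [0.994, -0.111, -0.0], [-0.0, 0.002, -1.0]]
contact_force: [0.1, -0.9, -1.6]
width: 0.0571
gripper_force: 32.7
```

Call:
step_arm(steps=[[[0,0,0.02],0,0.4],[[0,0,0.02],0,0.4],[[0,0,0.02],0,0.4],[[0,0,0.02],0,0.4],[[0,0,0],0,0.4],[[0,0,0],0,0.4]])

```text
t: 28.2
tcp_pos: [0.6219, -0.1425, 0.0619]
eef_rot: [[0.11, 0.994, -0.0], [0.994, -0.11, 0.0], [0.0, -0.0, -1.0]]
contact_force: [0.0, -0.6, -0.2]
width: 0.0572
gripper_force: 32.7
```

Call:
step_arm(steps=[[[0,0,0.01],0,0.4],[[0,0,0.01],0,0.4],[[0,0,0],0,0.4],[[0,0,0],0,0.4]])

```text
t: 28.6
tcp_pos: [0.6219, -0.1426, 0.061]
eef_rot: [[0.11, 0.994, -0.0], [0.994, -0.11, -0.0], [-0.0, -0.0, -1.0]]
contact_force: [-0.2, 0.7, -1.9]
width: 0.0572
gripper_force: 32.7
```

Call:
step_arm(steps=[[[0,0,0.01],0,0.4],[[0,0,0.01],0,0.4],[[0,0,0],0,0.4],[[0,0,0],0,0.4]])

```text
t: 29.0
tcp_pos: [0.6219, -0.1425, 0.06]
eef_rot: [[0.11, 0.994, -0.0], [0.994, -0.11, 0.0], [0.0, -0.0, -1.0]]
contact_force: [0.2, -0.1, -1.6]
width: 0.0572
gripper_force: 32.7
```

Call:
step_arm(steps=[[[0,0,0.01],0,0.4],[[0,0,0.005],0,0.4],[[0,0,0],0,0.4],[[0,0,0],0,0.4]])

```text
t: 29.4
tcp_pos: [0.622, -0.1426, 0.0596]
eef_rot: [[0.11, 0.994, 0.0], [0.994, -0.11, -0.0], [-0.0, 0.0, -1.0]]
contact_force: [-0.8, 0.1, 1.3]
width: 0.057
gripper_force: 33.1
```

The jar is touching the floor. I press down a touch more, release, rise and back off for a look.

Call:
step_arm(steps=[[[0,0,0.005],0,0.4],[[0,0,0],0,0.4],[[0,0,0],0,0.7],[[0,0,0],0,0.8],[[0,0,0],0,1],[[0,0,0],0,1],[[0,0,-0.2],0,1],[[0,0,-0.5],0,1]])

```text
t: 30.2
tcp_pos: [0.6199, -0.1421, 0.0921]
eef_rot: [[0.11, 0.994, -0.006], [0.994, -0.11, 0.001], [0.001, -0.006, -1.0]]
contact_force: [-0.7, -0.4, 0.1]
width: 0.0852
gripper_force: 0.0
```

Call:
step_arm(steps=[[[0,0,-0.8],0,1],[[0,0,-0.8],0,1],[[0,0,-0.5],0,1],[[0,-0.5,0],0,1],[[0,-0.7,0],0,1],[[0,-0.7,0],0,1],[[0,-0.7,0],0,1],[[0,-0.7,0],0,1]])

```text
t: 31.0
tcp_pos: [0.4567, -0.1242, 0.1998]
eef_rot: [[0.11, 0.994, 0.001], [0.994, -0.11, -0.0], [-0.0, 0.001, -1.0]]
contact_force: [-0.1, -0.1, 0.7]
width: 0.0852
gripper_force: 0.0
```

Call:
step_arm(steps=[[[0,-0.7,0],0,1],[[0,-0.5,0],0,1],[[0,0,0],0,1],[[0,0,0],0,1],[[0,0,0],0,1],[[0,0,0],0,1]])

```text
t: 31.6
tcp_pos: [0.3994, -0.118, 0.1993]
eef_rot: [[0.11, 0.994, 0.001], [0.994, -0.11, -0.0], [-0.0, 0.001, -1.0]]
contact_force: [0.4, 0.6, 0.1]
width: 0.0851
gripper_force: 0.0
```

```bash
python3 - <<'E'
from h import *
s,a=snap("top","z0");c,b=snap("scene","z1")
A=cv2.resize(a[115:240,205:435],None,fx=3,fy=3,interpolation=cv2.INTER_CUBIC)[:300]
B=cv2.resize(b[140:290,190:450],None,fx=2,fy=2,interpolation=cv2.INTER_CUBIC)
D=np.zeros((600,690,3),np.uint8);D[:300]=A;D[300:,:520]=B;cv2.imwrite("pics/z2.png",D)
o=get_obs();print(o["tcp_pos"],np.abs(o["qd"]).max(),o["t"])
E
```

```text
[ 0.39897844 -0.11779852  0.19895567] 0.3683793571102684 31.7
```

View pics/z2.png

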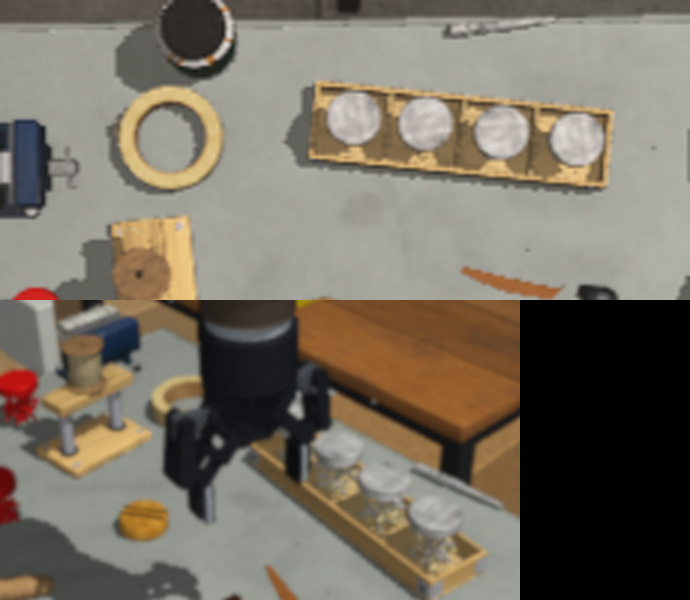

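All four cells hold one upright jar, at (354,118), (426,123), (501,132) and (576,138). The spool stands on the ledge at (140,274), the beeswax and tin look undisturbed, and the gripper is clear.

```bash
python3 -c "
from plant import *
print(sign_off())"
```

```text
the job is handed in; nothing more can be done
None
```

The job is handed in at about 32 s: the spool stands upright in the middle of the ledge, each of the four crate cells holds one upright jar, and the beeswax and glue tin are undisturbed.

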